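Load a laser-diode carrier into its test fixture and clamp it

ROBOT

A 7-joint arm with a two-finger parallel gripper is mounted at the origin on a cart in front of the work surface, level with it; the furniture and walls round the work are solid. World frame = base frame: x ahead of the robot, y to its left, z up, the work surface at z = 0. Lengths are in m, angles in rad, forces in N, time in s.
With the tool pointing down it reaches from about 0.425 to 0.95 m from the base axis. Payload 16.7 kg.
Tool frame: the origin (TCP) lies midway between the tips of the shut fingers; the grasp point (between the pads) lies 19 mm behind it; z points along the fingers, y is the direction in which the jaws open and shut (so a half turn about z gives the same grasp; the last joint's range is limited). The gripper opens to 94 mm and grips with 3 to 60 N. Pads are 16 mm wide; open, the fingers measure 119 mm over their backs; the gripper's body (75 mm by 177 mm) begins 78 mm behind the grasp point.
Start: joints at [-1.282, 0.426, 0.074, 1.606, -0.034, 1.111, -0.067], TCP at [0.286, 0.611, 0.182] pointing down, gripper open.
Joint ranges: [-2.85, 2.85], [-0.5, 2.14], [-1.23, 1.37], [0.21, 2.46], [-1.02, 4.16], [0.16, 2.05], [-2.73, 2.73]. Speed limits (rad/s): [1.89, 1.89, 2.39, 2.39, 3.01, 3.01, 3.01].

INTERFACE

Orientations are given as [roll, pitch, yaw] about the fixed x, y, z axes, in that order (R = Rz(yaw) Ry(pitch) Rx(roll)).
In Python, from plant import r, cams gives the robot as it stands.
- The arm moves only by the tool drive_tool, never from a script. Its argument "steps" is a list of rows, each a list of 7 numbers: the shift along the tool's x, y, z in mm, then the turn, a rotation vector about the tool's x, y, z in rad, then the opening, from -1 (shut) to 1 (fully open). In form: [[x, y, z, rx, ry, rz, gripper], ...]. A call has 1 to 20 rows; each row shifts and turns the pose as measured when the row begins, along the tool's axes as they then stand; what a row does not reach is not made up. A row lasts 1/10 s, in which the tool goes at most 50 mm and 8.59 degrees, less where a joint would pass 70% of its speed; a pose out of reach is approached as far as the arm can. A call with a gripper value outside its range is refused whole. The fingers move at their own pace and stop on an object; "squeeze" is the grip in N (left out, the last holds). Time passes only in rows, so rows that do not move let the fingers close. It gives the time, the measured TCP pose, the force and the opening at its end, in the units of the state.
- r.sense(): the state, without advancing time (a new reading comes with each control period).
- cams.get_image(name): name is "scene" or "side" or "wrist"; returns (picture, depth): 384x512x3 uint8, blue, green, red; 384x512 float32, m along the optical axis (not along the pixel's ray), 0 where there is no reading.
- cams.camera_model(name): a dict with "K" (3x3 intrinsics, pixels), "R" (3x3) and "t" (3): a world point X has camera coordinates R X + t. Camera axes: x right, y down, z forward; pixel columns grow to the right and rows downward; lengths in m; the calibration is good to about 2 mm. A picture is of the moment at which its call begins: read the wrist's pose just before it. camera_model takes no time and is no camera call; for the wrist camera it gives the pose at the moment of the call.
- r.job_done(): hands the job in, once; it reports no verdict.
The state is a dict: "t": time; "qpos": joint angles; "dq": joint speeds; "tau": joint torques, N m; "position": TCP position; "tool_rot": TCP orientation; "force": force on the tool from outside, world axes, zero at the start; "torque": the same for the moment, N m; "opening": finger opening in m.
Only numpy, scipy, OpenCV 4.12 (cv2) and the standard library are available. Lean on these libraries where they do the work, as an engineer would, in place of code of your own. Each camera call takes 0.05 s, during which the arm holds its last target. There are 200 camera calls.

TASK

Load the diode carrier into the test fixture: lay it in the open lead-in, slide it gently under the cover past the drag of the sprung contact pins, until you feel its nose come to rest on the end stop hidden inside, without ramming the stop. With the carrier home, swing the cam lever fully over to clamp it, and let go. Leave the other things on the bench where they are.

Things in the scene. Friction and masses are not known exactly. Their poses are not given: they have to be found in the camera images.
- fixture: Diode test fixture, bolted down: aluminium base on feet, 185 x 72 mm, black ribbed cover over its far half, short black lens barrel at the far end, steel lever on the cover. Origin: at bench height under the slot's centre line, in the plane of the slot's mouth; x points into the slot, y to its left, z up. The slot's level floor is at z = 18 mm, from x = -95 mm to 80 mm.
- lead_in (a point): outer end of the lead-in, on the slot's floor, 93 mm before the mouth. The lead-in is open above; its side walls are 6.5 mm high and stand 36 mm apart here, narrowing to 26 mm at the mouth
- slot_mouth (a point): middle of the mouth, on the slot's floor. Beyond it the slot is 26 mm wide and 9.5 mm high, with a lip bevelled upward. Out of sight inside stands a fixed steel stop bar (end_stop; its origin is the foot of its face, its x along the slot), set for the lens in use: its face lies 44 to 58 mm beyond the mouth and is not measured. There the force climbs steeply; over 25 N on it counts as ramming
- cover_top (a point): a point on the cover's top, 41 mm beyond the mouth, at z = 35.5 mm (its ribs reach 41.5 mm). Two sprung contact pins under the cover, 18 and 34 mm beyond the mouth, press on the carrier: it drags steadily with 3 to 10 N, up to 20 N if it is held pressed down or askew, before it meets the stop
- carrier: Diode carrier, loose, 0.12 to 0.2 kg, lying flat left of the fixture: brass plate 100 x 24 x 8 mm with bevelled nose, two copper strips on top and an upright aluminium grip at its tail. Origin: middle of the plate's underside; x points to the nose, z up. It goes in nose first with 1 mm of play on each side and 1.5 mm above
- carrier_nose (a point): the nose's front face, 50 mm ahead of the carrier's origin and 4 mm above its underside
- carrier_grip (a point): middle of the upright grip, 37 mm behind the carrier's origin (87 mm behind the nose) and 32 mm above its underside. The grip is 22 mm long (along x), 10 mm thick (along y) and rises from the plate's top at 8 mm to 44 mm. It stays outside the cover when the carrier is home.
- cam_lever (a joint): cam lever on the cover's right side, vertical axis; grows clockwise from above (rad): 0 open, pointing out to the fixture's right; 1.35 clamped; 1.45 its end. It starts at 0 to 0.3 and stays where it is left (about 2 N at the knob, more as it clamps). Its eccentric cam presses the carrier sideways against the slot's left wall; swung over early it blocks the slot
- lever_knob (a point): upright black knob at the lever's end, 12.4 mm across, from z = 42.5 to 76.5 mm; this point is on its axis at z = 65.5 mm, 62 mm from the lever's axis
- lever_axis (a point): a point on the lever's vertical axis, 28 mm inside the mouth and 22.5 mm right of the slot's centre line, at z = 65.5 mm
- screw_pot: small open aluminium pot of screws, 47x49x21 mm, on the cutting mat; to be left alone
- gel_box_b: small flat box with a clear lid, 57x52x12 mm, on the cutting mat; to be left alone
- ball_driver_blue: ball driver with a blue handle, 21x146x21 mm, on the cutting mat; to be left alone
- tweezers_steel: bright steel tweezers, 15x110x8 mm, on the bench at the right of the fixture; to be left alone
- hex_key_5: black L-shaped hex key, 32x87x5 mm, on the bench at the right; to be left alone
- fork_a: slotted clamping fork, 25x60x12 mm, on the bench at the left; to be left alone
- gel_card: flat dark card box, 48x36x5 mm, on the bench behind the fixture; to be left alone

How it is judged:
By the outcome, as a careful person would: the job done as asked, in the order asked, and still so for the second after the job is handed in, with the robot touching nothing.
It also fails if it takes over 69 s, if anything falls off the work surface, if the arm or the gripper's body presses on something with over 40 N, if the wrist force passes 120 N, or if a joint passes its speed limit or range.

## Working session

There is one attempt and no reset: what is moved stays moved. The work goes in short steps, Python scripts to look and compute and a tool call to move; the robot and the scene stay as the last step left them, time stands still between calls to the robot, and variables do not carry over. Pictures are saved under pics/ and viewed, on a budget of 10 in all, crops included, one or two more only if the job needs it, and the job is handed in when it is done.

Besides the shell and the picture viewer there is one more tool, called after "Request:" as name(argument=value, ...) on one line, values as JSON. drive_tool: Moves the arm, as the interface text tells. Its arguments: {"type":"object","properties":{"steps":{"type":"array","items":{"type":"array","items":{"type":"number"}}},"squeeze":{"type":"number"}},"required":["steps"]}

```bash
ls; mkdir -p pics; python3 - <<'E'
from plant import r,cams
import cv2,numpy as np
for n in ["scene","side"]:
    im,d=cams.get_image(n); cv2.imwrite(f"pics/{n}0.png",im); np.save(f"pics/{n}0.npy",d)
    m=cams.camera_model(n); print(n,m["K"].tolist(),(-m["R"].T@m["t"]).round(3))
s=r.sense(); print(s["t"],s["position"],s["tool_rot"],s["force"],s["opening"])
E
```

```text
pics
scene [[403.29447728635523, 0.0, 256.69151746714476], [0.0, 403.29447728635523, 189.2728389415187], [0.0, 0.0, 1.0]] [ 0.097 -0.513  0.673]
side [[393.68943080217775, 0.0, 252.19678987972884], [0.0, 393.68943080217775, 195.56515335445445], [0.0, 0.0, 1.0]] [0.571 1.06  0.666]
0.1 [0.28600838 0.61094277 0.18156388] [-3.14043558e+00  9.95772124e-05  2.70378507e+00] [-1.03055954 -0.46398201  0.43312374] 0.09436975164120757
```

View pics/scene0.png

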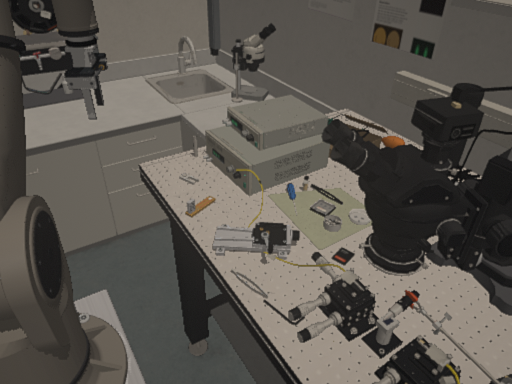

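View pics/side0.png

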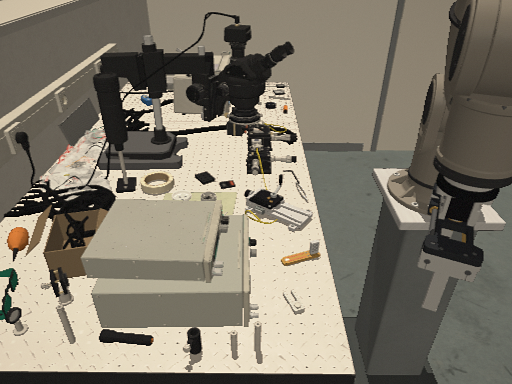

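The scene view shows the fixture with its lead-in end near (215,240), the cover near (270,236) and the lever knob near (265,240-262). The brass carrier is at (200,206), with its grip near (191,204). In the side view the carrier is at (300,257) and the fixture at (280,207).

```bash
cat > h.py <<'E'
import numpy as np,cv2
from plant import r,cams
def ray(m,u,v,z):
    "pixel ray onto plane at height z"
    K,R,t=m["K"],m["R"],m["t"]; c=-R.T@t
    d=R.T@np.linalg.inv(K)@np.array([u,v,1.]); return c+d*(z-c[2])/d[2]
def cloud(m,dep):
    v,u=np.indices(dep.shape); K=m["K"]
    P=np.stack([(u-K[0,2])/K[0,0]*dep,(v-K[1,2])/K[1,1]*dep,dep],-1)
    return (P-m["t"])@m["R"]
E
python3 - <<'E'
from h import *
for n,roi in [("scene",(180,225,180,225)),("side",(235,275,270,330))]:
    im=cv2.imread(f"pics/{n}0.png"); d=np.load(f"pics/{n}0.npy"); m=cams.camera_model(n)
    P=cloud(m,d); hsv=cv2.cvtColor(im,cv2.COLOR_BGR2HSV)
    M=np.zeros(d.shape,bool); a,b,c,e=roi; M[a:b,c:e]=True
    M&=(hsv[...,1]>120)&(hsv[...,0]<25)
    v,u=np.nonzero(M); pts=np.array([ray(m,x,y,.008)[:2] for x,y in zip(u,v)])
    box=cv2.minAreaRect((pts*1000).astype(np.float32)); print(n,M.sum(),"brass",box, "depth z",np.median(P[M][:,2]))
    Q=P[(P[...,2]>.0)&(P[...,2]<.1)&(d>0)]
    # height map top view of work region
    if n=="scene": print([ (k,P[k[1],k[0]].round(3)) for k in [(191,204),(214,252),(217,230),(288,250),(296,236),(265,240),(265,262),(200,206)]])
    c=im[180:280,160:340] if n=="scene" else im[160:320,220:350]
    cv2.imwrite(f"pics/{n}c.png",cv2.resize(c,None,fx=4 if n=="scene" else 3.7,fy=4 if n=="scene" else 3.7,interpolation=cv2.INTER_CUBIC))
E
```

```text
scene 139 brass ((448.1283874511719, 313.47247314453125), (95.42034912109375, 24.96249771118164), 22.55547332763672) depth z 0.007501954562963677
[((191, 204), array([0.415, 0.298, 0.036])), ((214, 252), array([0.4  , 0.138, 0.   ])), ((217, 230), array([0.435, 0.189, 0.017])), ((288, 250), array([0.546, 0.04 , 0.015])), ((296, 236), array([0.579, 0.054, 0.033])), ((265, 240), array([0.501, 0.072, 0.043])), ((265, 262), array([0.486, 0.047, 0.   ])), ((200, 206), array([0.447, 0.313, 0.007]))]
side 266 brass ((452.6736145019531, 318.75128173828125), (101.85218811035156, 29.037307739257812), 21.59955406188965) depth z 0.00785235268046465
```

View pics/scenec.png

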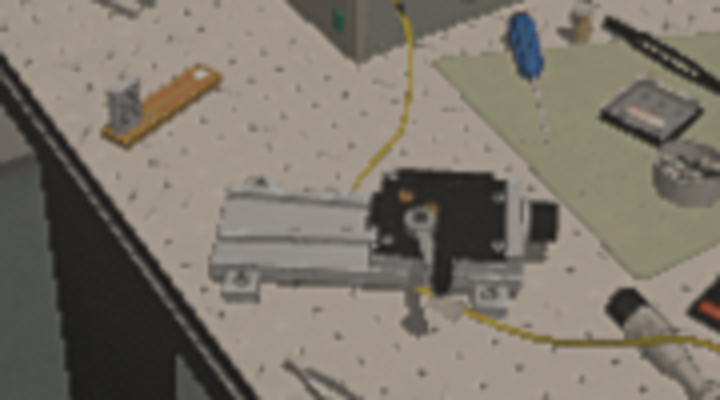

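The crop shows the carrier with its grip at crop (123,105) and its nose toward (205,72), so it yaws about +22°. The fixture yaws about -35°, and the lever is near open, with its knob at crop (440,265). Next I'll move above the carrier, turning the tool to the carrier's yaw plus π, which stays near the current yaw.

Request:
drive_tool(steps=[[-31,-28,-8,0,0,0,1],[-31,-28,-8,0,0,0,1],[-31,-28,-8,0,0,0,1],[-31,-28,-8,0,0,0,1],[-31,-28,-8,0,0,0,1],[-31,-28,-8,0,0,0,1],[-31,-28,-8,0,0,0,1],[-31,-28,-8,0,0,0,1],[0,0,0,0,0,-0.13,1],[0,0,0,0,0,-0.13,1],[0,0,0,0,0,-0.13,1],[0,0,0,0,0,-0.13,1],[0,0,0,0,0,-0.13,1],[0,0,0,0,0,-0.13,1],[0,0,0,0,0,0,1]])

```text
t: 1.6
position: [0.4182, 0.2873, 0.2442]
tool_rot: [-3.138, -0.007, -2.771]
force: [-0.0, 0.2, 0.7]
opening: 0.0937
```

```bash
python3 - <<'E'
from h import *
s=r.sense(); print(s["t"],s["position"],s["tool_rot"],s["qpos"].round(2) if hasattr(s["qpos"],"round") else s["qpos"])
m=cams.camera_model("wrist"); print(-m["R"].T@m["t"],m["R"][2],m["K"][0,0])
im,d=cams.get_image("wrist"); cv2.imwrite("pics/w1.png",im); np.save("pics/w1.npy",d); np.savez("pics/w1m.npz",**m)
E
```

```text
1.6 [0.41815437 0.28731039 0.24424843] [-3.13754877 -0.00691243 -2.77093383] [-0.89  0.1   0.17  1.9  -0.02  1.15  1.23]
[0.34333222 0.25933791 0.44794213] [ 0.25350923  0.09370602 -0.9627836 ] 311.3747462197792
```

View pics/w1.png

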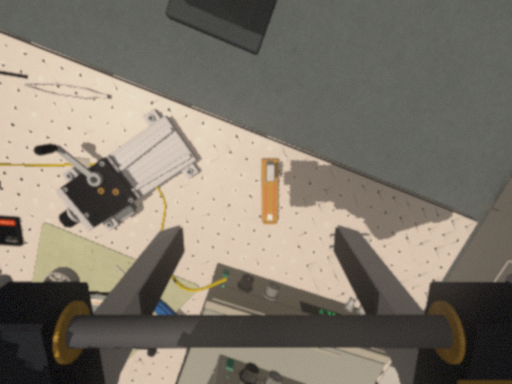

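The wrist view shows the carrier at (270,190) with its grip up near (270,172). The fixture's lead-in is at (150,150), its cover at (97,190), the lever pivot at (95,180) and the knob at (45,150).

```bash
cat >> h.py <<'E'
def brass(im,m,roi,z=.008):
    hsv=cv2.cvtColor(im,cv2.COLOR_BGR2HSV); M=np.zeros(im.shape[:2],bool); a,b,c,e=roi; M[a:b,c:e]=True
    M&=(hsv[...,1]>110)&(hsv[...,0]<25)&(hsv[...,2]>60)
    c,_=cv2.findContours(M.astype(np.uint8),0,2); c=max(c,key=cv2.contourArea)
    p=np.array([ray(m,*q[0],z)[:2]*1000 for q in c]).astype(np.float32); return cv2.minAreaRect(p)
E
python3 - <<'E'
from h import *
im=cv2.imread("pics/w1.png"); d=np.load("pics/w1.npy"); m=dict(np.load("pics/w1m.npz"))
print("carrier",brass(im,m,(140,240,240,300)))
P=cloud(m,d); R0=np.zeros(d.shape,bool); R0[100:240,20:205]=True
z=P[...,2]; print(np.histogram(z[R0],np.arange(-.01,.09,.005)))
g=P[170:178,266:274].reshape(-1,3); print("grip",np.median(g,0))
g=R0.copy(); M=(z>.035)&(z<.06); M[:,:]&=False
M=(z>.030)&(np.linalg.norm(P[...,:2]-[.415,.3],axis=-1)<.06); print("grip top",M.sum(),P[M].mean(0))
for lo,hi in [(.012,.028),(.012,.04),(.03,.045),(.05,.085)]:
    M=(R0&(z>lo)&(z<hi)).astype(np.uint8)
    if lo<.05: M=cv2.morphologyEx(M,cv2.MORPH_OPEN,np.ones((3,3)))
    p=(P[M>0][:,:2]*1000).astype(np.float32); print(lo,hi,len(p),cv2.minAreaRect(p),p.mean(0),np.median(P[M>0][:,2]))
rgb=im.reshape(-1,3)
V=np.clip(z/.08*255,0,255).astype(np.uint8)
a=cv2.resize(im[100:240,20:210],None,fx=3.1,fy=3.1,interpolation=2); cv2.imwrite("pics/w1c.png",a)
E
```

```text
carrier ((449.79248046875, 315.94122314453125), (97.05433654785156, 22.48434066772461), 21.419631958007812)
(array([   36,  3583, 12623,   297,   571,  3017,   697,   493,   311,
        2637,   634,   166,    21,    27,    27,    27,    36,    68,
           0]), array([-0.01 , -0.005,  0.   ,  0.005,  0.01 ,  0.015,  0.02 ,  0.025,
        0.03 ,  0.035,  0.04 ,  0.045,  0.05 ,  0.055,  0.06 ,  0.065,
        0.07 ,  0.075,  0.08 ,  0.085]))
grip [0.41790121 0.3018195  0.04455672]
grip top 25423 [0.38974502 0.30389313 0.36744617]
0.012 0.028 4185 ((515.5529174804688, 115.95989990234375), (153.35943603515625, 225.8515167236328), 42.00066375732422) [466.24637 140.71312] 0.0190033931091655
0.012 0.04 6916 ((515.5529174804688, 115.95989990234375), (153.35943603515625, 225.8515167236328), 42.00066375732422) [492.3326  120.20139] 0.023167702280158676
0.03 0.045 3495 ((536.7046508789062, 91.19159698486328), (113.04448699951172, 107.27046966552734), 5.56375789642334) [534.4853    88.440056] 0.03663120759835898
0.05 0.085 206 ((486.2167663574219, 30.30949592590332), (11.715768814086914, 11.233546257019043), 88.5456771850586) [485.1745    32.015003] 0.07038196834526211
```

View pics/w1c.png

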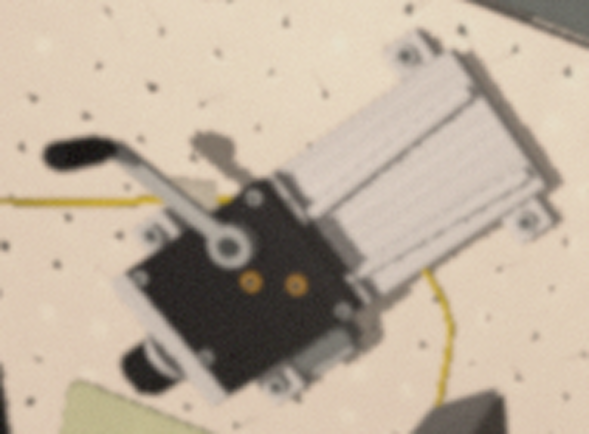

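The crop shows the lead-in's outer end at (475,60)-(545,180). Its inner wall edges run (475,95)→(310,215) and (530,170)→(365,275). The lever pivot is at (228,247) and the knob at (80,153).

```bash
python3 - <<'E'
from h import *
im=cv2.imread("pics/w1.png"); m=dict(np.load("pics/w1m.npz"))
f=lambda u,v,z:(ray(m,20+u/3.1,100+v/3.1,z)[:2]*1000).round(1)
for n,u,v,z in [("endR",460,52,.0245),("endL",545,178,.0245),("rw out",475,95,.0245),("rw in",310,215,.0245),("lw out",530,170,.0245),("lw in",365,275,.0245),("axis",228,247,.045),("covFR",268,180,.0355),("covFL",365,300,.0355),("platR",118,275,.0355),("platL",225,402,.0355),("pinA",296,286,.0355),("pinB",251,281,.0355),("knobtop",58,156,.0765),("lens",150,370,.03)]: print(n,f(u,v,z))
E
```

```text
endR [398.9 150.9]
endL [437.1 201.5]
rw out [413.8 162.1]
rw in [491.1 108.8]
lw out [436.2 194.2]
lw in [509.  139.1]
axis [510.3  86.7]
covFR [478.9  92. ]
covFL [515.9 145.2]
platR [544.5  40.1]
platL [586.7  98.1]
pinA [520.7 114.9]
pinB [525.8  95.7]
knobtop [485.8  30.8]
lens [586.9  60. ]
```

Request:
drive_tool(steps=[[-2,7,35,0,0,0,0.2],[-2,7,35,0,0,0,0],[0,0,35,0,0,0,0],[0,0,35,0,0,0,0],[0,0,35,0,0,0,0],[0,0,25,0,0,0,0],[0,0,15,0,0,0,0],[0,0,0,0,0,0,0]])

```text
t: 2.45
position: [0.4166, 0.3019, 0.0222]
tool_rot: [-3.138, -0.004, -2.813]
force: [-0.0, -0.4, 0.3]
opening: 0.0473
```

```bash
python3 - <<'E'
from h import *
m=cams.camera_model("wrist"); im,d=cams.get_image("wrist"); cv2.imwrite("pics/w2.png",im)
s=r.sense(); print(s["position"],s["tool_rot"],s["opening"])
E
```

```text
[0.41698967 0.30223473 0.02319352] [-3.13871412e+00 -2.87416401e-03 -2.81313563e+00] 0.04686421650982599
```

View pics/w2.png

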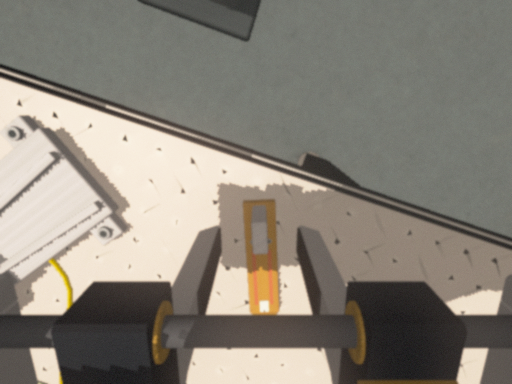

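The fingers straddle the grip, with the grip at (260,230) and the finger tips at (217,232) and (303,232). I'll correct the yaw, go down 9 mm and close.

Request:
drive_tool(steps=[[0,0,9,0,0,-0.04,0],[0,0,0,0,0,0,-1],[0,0,0,0,0,0,-1],[0,0,0,0,0,0,-1],[0,0,0,0,0,0,-1],[0,0,0,0,0,0,-1],[0,0,0,0,0,0,-1],[0,0,0,0,0,0,-1],[0,0,-20,0,0,0,-1],[0,0,-30,0,0,0,-1],[0,0,-30,0,0,0,-1],[0,0,0,0,0,0,-1]], squeeze=30)

```text
t: 3.7
position: [0.4181, 0.3032, 0.1009]
tool_rot: [-3.14, -0.0, -2.783]
force: [-0.5, 0.3, -2.0]
opening: 0.0086
```

Request:
drive_tool(steps=[[14,-38,0,0,0,0,-1],[14,-38,0,0,0,0,-1],[14,-38,0,0,0,0,-1],[0,0,0,0,0,0.14,-1],[0,0,0,0,0,0.14,-1],[0,0,0,0,0,0.14,-1],[0,0,0,0,0,0.14,-1],[0,0,0,0,0,0.14,-1],[0,0,0,0,0,0.14,-1],[0,0,0,0,0,0.14,-1],[0,0,0,0,0,0,-1]])

```text
t: 4.8
position: [0.4153, 0.175, 0.0956]
tool_rot: [-3.135, -0.001, 2.483]
force: [-0.4, -0.5, -3.0]
opening: 0.0086
```

```bash
python3 - <<'E'
from h import *
s=r.sense(); print(s["position"],s["tool_rot"],s["opening"])
m=cams.camera_model("wrist"); im,d=cams.get_image("wrist"); cv2.imwrite("pics/w3.png",im); np.save("pics/w3.npy",d); np.savez("pics/w3m.npz",**m)
E
```

```text
[0.4153013  0.17501942 0.09559582] [-3.13527744e+00 -5.34967401e-04  2.48312859e+00] 0.008564830485352705
```

View pics/w3.png

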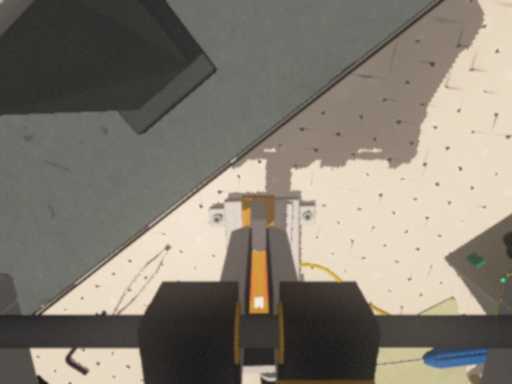

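The carrier hangs aligned over the lead-in, with its tail at (258,200). The base's end is near row 200 and the feet are at (217,215) and (307,215). I need one enlarged crop to read the wall edges.

```bash
python3 - <<'E'
import cv2
im=cv2.imread("pics/w3.png"); cv2.imwrite("pics/w3c.png",cv2.resize(im[185:285,200:325],None,fx=6,fy=6,interpolation=cv2.INTER_CUBIC))
E
```

```text
(no output)
```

View pics/w3c.png

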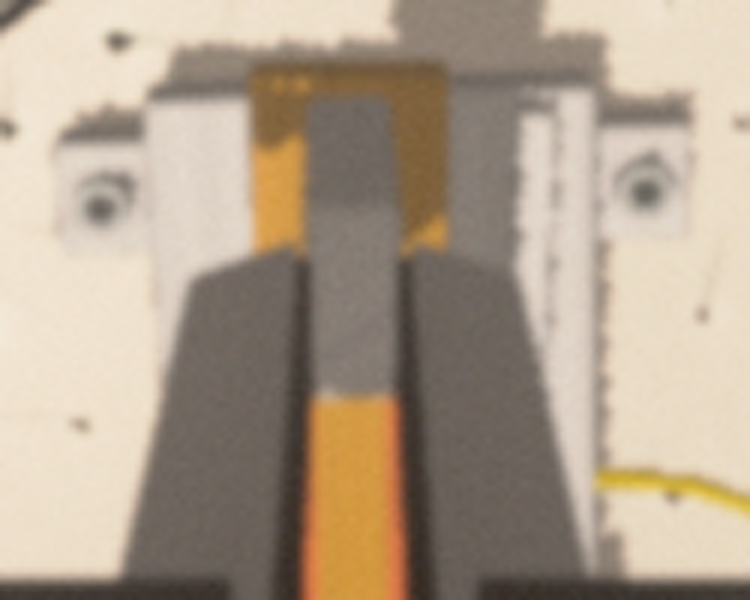

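```bash
python3 - <<'E'
from h import *
yaw=-.628; c,s=np.cos(yaw),np.sin(yaw); o=np.array([.4995,.1205])
A=np.array([[c,s],[-s,c]])
for n in ["w1","w3","scene0"]:
    d=np.load(f"pics/{n}.npy"); m=cams.camera_model("scene") if n=="scene0" else dict(np.load(f"pics/{n}m.npz"))
    P=cloud(m,d)[d>0]; L=(P[:,:2]-o)@A.T*1000; z=P[:,2]*1000
    k=(z>-5)&(z<90)
    for a,b in ([(-92,-70),(-70,-45),(-45,-10)] if n!="w3" else [(-98,-88)]):
        print(n,a,b)
        print(" ".join(f"{y}:{np.median(z[q]):.0f}" for y in range(-42,43,2) if (q:=k&(L[:,0]>a)&(L[:,0]<b)&(abs(L[:,1]-y)<1)).sum()>2))
    print("x prof",n," ".join(f"{x}:{np.median(z[q]):.0f}" for x in range(-104,100,4) if (q:=k&(abs(L[:,1]-4)<6)&(abs(L[:,0]-x)<2)).sum()>2))
m=dict(np.load("pics/w3m.npz"))
for n,u,v,h in [("endR",152,92,.0245),("endL",594,80,.0245),("lw in",557,110,.0245),("lw in2",557,300,.0245),("tailR",250,65,.09),("tailL",447,65,.09)]:
    p=ray(m,200+u/6,185+v/6,h)[:2]; print(n,(p*1000).round(1),(A@(p-o)*1000).round(1))
for n,u,v,h in [("endR",460,52,.0245),("endL",545,178,.0245)]:
    m=dict(np.load("pics/w1m.npz")); p=ray(m,20+u/3.1,100+v/3.1,h)[:2]; print(n,(A@(p-o)*1000).round(1))
E
```

```text
w1 -92 -70
-42:11 -40:17 -38:19 -36:19 -34:19 -32:19 -30:19 -28:19 -26:19 -24:18 -22:25 -20:25 -18:25 -16:21 -14:19 -12:19 -10:18 -8:19 -6:19 -4:19 -2:19 0:19 2:19 4:19 6:19 8:19 10:19 12:18 14:19 16:19 18:19 20:26 22:26 24:25 26:19 28:19 30:19 32:17 34:11 36:11 38:12 40:13 42:11
w1 -70 -45
-42:1 -40:19 -38:19 -36:19 -34:19 -32:19 -30:19 -28:19 -26:19 -24:19 -22:19 -20:25 -18:25 -16:25 -14:19 -12:19 -10:19 -8:19 -6:19 -4:19 -2:19 0:19 2:19 4:19 6:19 8:19 10:19 12:19 14:19 16:19 18:25 20:25 22:25 24:19 26:19 28:19 30:19 32:18 34:1 36:1 38:1 40:1 42:1
w1 -45 -10
-42:1 -40:18 -38:19 -36:19 -34:19 -32:19 -30:19 -28:19 -26:19 -24:19 -22:19 -20:20 -18:25 -16:25 -14:25 -12:19 -10:19 -8:19 -6:19 -4:19 -2:19 0:19 2:19 4:19 6:19 8:19 10:19 12:19 14:19 16:24 18:25 20:26 22:20 24:19 26:19 28:19 30:19 32:18 34:1 36:0 38:1 40:1 42:1
x prof w1 -104:0 -100:0 -96:2 -92:18 -88:18 -84:19 -80:18 -76:19 -72:19 -68:19 -64:19 -60:19 -56:19 -52:19 -48:19 -44:19 -40:19 -36:18 -32:18 -28:18 -24:19 -20:19 -16:19 -12:19 -8:18 -4:19 0:20 4:34 8:36 12:36 16:38 20:38 24:36 28:36 32:37 36:36 40:36 44:36 48:36 52:36
[... 1025 characters left out ...]
24:17 -22:18 -20:19 -18:22 -16:22 -14:23 -6:18 -4:17 -2:17 0:18 2:17 4:18 6:17 8:19 10:17 12:17 14:18 16:22 18:21 20:24 22:24 28:20
x prof scene0 -104:-0 -100:-0 -92:17 -88:18 -84:18 -80:18 -76:18 -72:18 -68:17 -64:18 -60:18 -56:18 -52:17 -48:18 -44:17 -40:17 -36:18 -32:19 -28:18 -24:18 -20:18 -16:18 -12:17 -8:18 0:32 4:35 8:35 12:35 16:36 20:36 24:35 28:36 32:36 36:37 40:34 44:36 48:35 56:36 60:35 64:35 68:35 72:36 76:36 80:35 84:36 88:35 92:37 96:39
endR [399.  147.8] [-97.4 -37. ]
endL [438.8 202.7] [-97.4  30.9]
lw in [439.3 195.4] [-92.7  25.2]
lw in2 [464.9 176.8] [-61.1  25.2]
tailR [392.1 177.5] [-120.4  -17. ]
tailL [406.1 195.6] [-119.7    5.9]
endR [-99.3 -34.5]
endL [-98.1  28.9]
```

```bash
python3 - <<'E'
from h import *
yaw=-.628; c,s=np.cos(yaw),np.sin(yaw); o=np.array([.4995,.1205]); A=np.array([[c,s],[-s,c]])
d=np.load("pics/w1.npy"); m=dict(np.load("pics/w1m.npz")); P=cloud(m,d)[d>0]; L=(P[:,:2]-o)@A.T*1000; z=P[:,2]*1000
X=[];C=[];W=[]
for x in range(-88,-8,8):
    e=[]
    for sg in (-1,1):
        q=(abs(L[:,0]-x)<4)&(sg*L[:,1]>8)&(sg*L[:,1]<26)&(z>22.5)&(z<30); e.append(np.median(L[q,1]))
    X.append(x);C.append(np.mean(e));W.append(e[1]-e[0])
print(np.round(C,1),np.round(W,1),np.polyfit(X,C,1))
q=(abs(L[:,1])<20)&(z>27)&(z<34)&(abs(L[:,0])<20); print("front x",np.percentile(L[q,0],[5,25,50]))
s=r.sense(); p=A@(np.array(s["position"][:2])-o)*1000; print("tcp in fixture",p,s["position"][2],s["tool_rot"])
d=cams.get_image("side")[1]; m=cams.camera_model("side"); P=cloud(m,d)[d>0]; L=(P[:,:2]-o)@A.T*1000; z=P[:,2]*1000
for x in range(-115,-10,8):
    q=(abs(L[:,0]-x)<4)&(abs(L[:,1]+5)<14)&(z>60)&(z<150); print(x,np.round(np.percentile(z[q],[2,20,50,90]),0) if q.sum()>3 else 0, q.sum())
E
```

```text
[1.1 1.  1.1 1.2 1.1 1.3 1.2 1.2 1.2 1.1] [41.3 40.3 39.4 38.8 37.9 37.1 36.5 35.1 34.2 33.2] [0.00156037 1.2253016 ]
front x [-2.44216412 -0.79570812  1.61281651]
tcp in fixture [-100.17708859   -5.36585969] 0.09560048281556668 [-3.13519928e+00 -5.70519830e-04  2.48843492e+00]
-115 [ 78.  84.  90. 117.] 51
-107 [ 81.  97. 124. 143.] 92
-99 [ 78.  85.  99. 124.] 45
-91 [ 80.  83.  87. 128.] 25
-83 [78. 82. 84. 86.] 18
-75 [77. 82. 83. 85.] 20
-67 [79. 82. 84. 86.] 20
-59 [77. 80. 84. 86.] 17
-51 [78. 81. 84. 85.] 22
-43 [77. 81. 83. 85.] 16
-35 [75. 81. 83. 84.] 21
-27 [76. 81. 83. 85.] 18
-19 [80. 80. 81. 82.] 6
-11 0 0
```

Request:
drive_tool(steps=[[-2,4,0,0,0,-0.02,-1],[-1,3,0,0,0,-0.01,-1],[0,0,20,0,0,0,-1],[0,0,10,0,0,0,-1],[0,0,0,0,0,0,-1]])

```text
t: 5.4
position: [0.4233, 0.1797, 0.0648]
tool_rot: [-3.137, -0.001, 2.536]
force: [0.3, -0.1, -1.3]
opening: 0.0087
```

```bash
cat >> h.py <<'E'
yaw=-.6265; _c,_s=np.cos(yaw),np.sin(yaw); O=np.array([.5002,.1215]); A=np.array([[_c,_s],[-_s,_c]])
def st():
    s=r.sense(); p=A@(np.array(s["position"][:2])-O)*1000; f=np.array(s["force"]); ff=A@f[:2]
    dy=(s["tool_rot"][2]-(yaw+np.pi)+np.pi)%(2*np.pi)-np.pi
    print("t",round(s["t"],2),"tcp x,y,z",p.round(2),round(s["position"][2]*1000,2),"dyaw",round(dy,4),"F x,y,z",ff.round(1),f[2].round(1),"T",np.round(s["torque"],2),"open",round(s["opening"]*1000,2),"rp",np.round(s["tool_rot"][:2],3))
E
python3 -c "
from h import *
st()"
```

```text
t 5.4 tcp x,y,z [-96.37   2.06] 64.83 dyaw 0.0205 F x,y,z [0.3 0. ] -1.3 T [0.02 0.06 0.02] open 8.73 rp [-3.137e+00 -1.000e-03]
```

Request:
drive_tool(steps=[[0,-2,0,0,0,0.02,-1],[0,0,12,0,0,0,-1],[0,0,6,0,0,0,-1],[0,0,3,0,0,0,-1],[0,0,0,0,0,0,-1]])

```text
t: 5.9
position: [0.4226, 0.178, 0.0431]
tool_rot: [-3.137, -0.0, 2.515]
force: [0.1, -0.1, -1.4]
opening: 0.0088
```

```bash
python3 -c "
from h import *
st()"
```

```text
t 5.9 tcp x,y,z [-95.99   0.25] 43.07 dyaw -0.0002 F x,y,z [ 0.1 -0.1] -1.4 T [ 0.02  0.01 -0.01] open 8.81 rp [-3.137 -0.   ]
```

Request:
drive_tool(steps=[[0,0,3,0,0,0,-1],[0,0,1,0,0,0,-1],[0,0,1,0,0,0,-1],[0,0,0,0,0,0,-1]])

```text
t: 6.3
position: [0.4228, 0.1782, 0.038]
tool_rot: [-3.138, -0.0, 2.515]
force: [0.6, 0.7, -1.4]
opening: 0.0086
```

Request:
drive_tool(steps=[[0,0,1,0,0,0,-1],[0,0,0,0,0,0,-1]])

```text
t: 6.5
position: [0.4229, 0.1783, 0.0372]
tool_rot: [-3.138, -0.0, 2.515]
force: [-0.4, 0.8, 0.7]
opening: 0.0085
```

```bash
python3 -c "
from h import *
st()"
```

```text
t 6.5 tcp x,y,z [-95.93   0.71] 37.16 dyaw 0.0001 F x,y,z [-0.8  0.4] 0.7 T [-0.    0.17 -0.04] open 8.49 rp [-3.138 -0.   ]
```

Request:
drive_tool(steps=[[0,-0.7,-0.3,0,0,0,-1],[-3,0,0,0,0,0,-1],[-3,0,0,0,0,0,-1],[-3,0,0,0,0,0,-1],[-3,0,0,0,0,0,-1],[0,0,0,0,0,0,-1]])

```text
t: 7.1
position: [0.4335, 0.17, 0.0377]
tool_rot: [-3.139, 0.0, 2.515]
force: [0.7, 0.7, -1.3]
opening: 0.0087
```

```bash
python3 -c "
from h import *
st()"
```

```text
t 7.1 tcp x,y,z [-82.52   0.18] 37.67 dyaw 0.0 F x,y,z [0.1 1. ] -1.3 T [-0.03 -0.01  0.02] open 8.75 rp [-3.139  0.   ]
```

Request:
drive_tool(steps=[[-3,-0.1,0,0,0,0,-1],[-3,-0.1,0,0,0,0,-1],[-3,0,0,0,0,0,-1],[-3,0,0,0,0,0,-1],[0,0,0,0,0,0,-1]])

```text
t: 7.6
position: [0.444, 0.162, 0.0376]
tool_rot: [-3.139, 0.0, 2.515]
force: [0.3, 0.0, -1.9]
opening: 0.0087
```

```bash
python3 -c "
from h import *
st()"
```

```text
t 7.6 tcp x,y,z [-69.32  -0.13] 37.6 dyaw -0.0003 F x,y,z [0.3 0.2] -1.9 T [-0.   -0.07  0.08] open 8.7 rp [-3.139  0.   ]
```

Nose estimated at about 18 mm. The first pin comes next.

Request:
drive_tool(steps=[[-3,0,0,0,0,0,-1],[-3,0,0,0,0,0,-1],[-3,0,0,0,0,0,-1],[0,0,0,0,0,0,-1]])

```text
t: 8.0
position: [0.4514, 0.1565, 0.0375]
tool_rot: [-3.138, -0.001, 2.515]
force: [0.0, 0.3, -1.8]
opening: 0.0086
```

```bash
python3 -c "
from h import *
st()"
```

```text
t 8.0 tcp x,y,z [-60.08  -0.24] 37.54 dyaw 0.0001 F x,y,z [-0.2  0.2] -1.8 T [ 0.05  0.01 -0.02] open 8.61 rp [-3.138e+00 -1.000e-03]
```

Request:
drive_tool(steps=[[-3,0.1,0,0,0,0,-1],[-3,0.1,0,0,0,0,-1]])

```text
t: 8.2
position: [0.4553, 0.1537, 0.0374]
tool_rot: [-3.137, -0.002, 2.516]
force: [-5.1, 2.3, 1.9]
opening: 0.0082
```

```bash
python3 -c "
from h import *
st()"
```

```text
t 8.2 tcp x,y,z [-55.21  -0.23] 37.4 dyaw 0.001 F x,y,z [-5.5 -1.1] 1.9 T [ 0.75  1.21 -0.05] open 8.24 rp [-3.137e+00 -2.000e-03]
```

Request:
drive_tool(steps=[[-2,0,0,0,0,0,-1],[-2,0,0,0,0,0,-1]])

```text
t: 8.4
position: [0.4576, 0.1518, 0.0373]
tool_rot: [-3.136, -0.004, 2.517]
force: [-5.0, 3.1, 3.1]
opening: 0.0085
```

Request:
drive_tool(steps=[[-2,0,0,0,0,0,-1],[-2,0,0,0,0,0,-1]])

```text
t: 8.6
position: [0.4598, 0.1501, 0.0371]
tool_rot: [-3.136, -0.006, 2.518]
force: [-5.0, 3.6, 2.4]
opening: 0.0087
```

```bash
python3 -c "
from h import *
st()"
```

```text
t 8.6 tcp x,y,z [-49.51  -0.54] 37.13 dyaw 0.0028 F x,y,z [-6.2 -0. ] 2.4 T [0.8  1.23 0.02] open 8.68 rp [-3.136 -0.006]
```

Request:
drive_tool(steps=[[-2,0.2,-0.1,-0.003,-0.005,0,-1],[-2,0.1,-0.1,-0.002,-0.003,0,-1]])

```text
t: 8.8
position: [0.4622, 0.1485, 0.0371]
tool_rot: [-3.14, 0.0, 2.519]
force: [-5.1, 3.0, 1.8]
opening: 0.0086
```

Request:
drive_tool(steps=[[-2,0.1,0,0,-0.002,0,-1],[-2,0.1,0,0,-0.002,0,-1]])

```text
t: 9.0
position: [0.4638, 0.1474, 0.037]
tool_rot: [-3.138, 0.001, 2.52]
force: [-10.0, 6.7, 5.7]
opening: 0.0085
```

```bash
python3 -c "
from h import *
st()"
```

```text
t 9.0 tcp x,y,z [-44.68  -0.38] 36.95 dyaw 0.0049 F x,y,z [-12.   -0.5] 5.7 T [ 1.74  2.5  -0.01] open 8.46 rp [-3.138e+00  1.000e-03]
```

Request:
drive_tool(steps=[[-1,0.1,-0.2,0,0,0,-1]])

```text
t: 9.1
position: [0.4638, 0.1474, 0.0371]
tool_rot: [-3.138, -0.0, 2.521]
force: [-5.9, 3.9, 2.4]
opening: 0.0085
```

Request:
drive_tool(steps=[[-1,0.1,-0.2,0,0,0,-1]])

```text
t: 9.2
position: [0.4639, 0.1474, 0.0372]
tool_rot: [-3.137, -0.001, 2.521]
force: [-6.3, 4.5, 3.7]
opening: 0.0087
```

```bash
python3 -c "
from h import *
st()"
```

```text
t 9.2 tcp x,y,z [-44.58  -0.25] 37.23 dyaw 0.0063 F x,y,z [-7.7 -0. ] 3.7 T [0.97 1.47 0.01] open 8.73 rp [-3.137e+00 -1.000e-03]
```

Request:
drive_tool(steps=[[-2,0,0,0,0,0,-1]])

```text
t: 9.3
position: [0.4643, 0.1471, 0.0371]
tool_rot: [-3.137, -0.003, 2.522]
force: [-9.0, 6.5, 5.7]
opening: 0.0084
```

Request:
drive_tool(steps=[[-2,0,0,0,0,0,-1]])

```text
t: 9.4
position: [0.4647, 0.1467, 0.037]
tool_rot: [-3.136, -0.006, 2.523]
force: [-10.1, 6.7, 5.6]
opening: 0.0086
```

```bash
python3 -c "
from h import *
st()"
```

```text
t 9.4 tcp x,y,z [-43.58  -0.41] 36.98 dyaw 0.0082 F x,y,z [-12.1  -0.4] 5.6 T [ 1.61  2.38 -0.04] open 8.59 rp [-3.136 -0.006]
```

Request:
drive_tool(steps=[[-2,0.2,-0.5,-0.004,-0.006,0.008,-1]])

```text
t: 9.5
position: [0.4654, 0.1465, 0.0374]
tool_rot: [-3.139, -0.001, 2.516]
force: [-8.6, 7.2, 3.8]
opening: 0.0086
```

Request:
drive_tool(steps=[[-2,0.2,-0.3,-0.002,-0.004,0.004,-1]])

```text
t: 9.6
position: [0.466, 0.1462, 0.0375]
tool_rot: [-3.14, 0.001, 2.513]
force: [-7.4, 6.4, 4.5]
opening: 0.0088
```

```bash
python3 -c "
from h import *
st()"
```

```text
t 9.6 tcp x,y,z [-42.21  -0.08] 37.52 dyaw -0.0024 F x,y,z [-9.7  0.9] 4.5 T [1.4  1.94 0.03] open 8.76 rp [-3.14e+00  1.00e-03]
```

Request:
drive_tool(steps=[[-2,0,-0.2,0,-0.003,0,-1],[-2,0,-0.1,0,-0.003,0,-1]])

```text
t: 9.8
position: [0.4671, 0.1452, 0.0376]
tool_rot: [-3.139, 0.003, 2.514]
force: [-7.1, 5.8, 3.1]
opening: 0.0089
```

Request:
drive_tool(steps=[[-2,0,-0.1,0,-0.002,0.002,-1],[-2,0,-0.1,-0.001,-0.002,0.001,-1]])

```text
t: 10.0
position: [0.4681, 0.1443, 0.0375]
tool_rot: [-3.139, 0.004, 2.513]
force: [-7.7, 6.1, 2.9]
opening: 0.0085
```

```bash
python3 -c "
from h import *
st()"
```

```text
t 10.0 tcp x,y,z [-39.36  -0.3 ] 37.53 dyaw -0.0019 F x,y,z [-9.8  0.4] 2.9 T [ 1.39  1.78 -0.02] open 8.53 rp [-3.139  0.004]
```

Request:
drive_tool(steps=[[-2,0.1,0,0,0.001,0,-1],[-2,0.1,0,0,0.001,0,-1],[-2,0,0,0,0,0,-1]])

```text
t: 10.3
position: [0.4698, 0.1432, 0.0372]
tool_rot: [-3.137, -0.003, 2.516]
force: [-6.9, 5.5, 3.2]
opening: 0.0086
```

Request:
drive_tool(steps=[[-2,0.1,0,0,0,0,-1],[-2,0,0,0,0,0,-1],[-2,0,0,0,0,0,-1]])

```text
t: 10.6
position: [0.4708, 0.1424, 0.0369]
tool_rot: [-3.134, -0.01, 2.519]
force: [-11.7, 7.7, 12.3]
opening: 0.0088
```

```bash
python3 -c "
from h import *
st()"
```

```text
t 10.6 tcp x,y,z [-36.09  -0.27] 36.9 dyaw 0.0038 F x,y,z [-14.   -0.6] 12.3 T [2.03 3.18 0.  ] open 8.8 rp [-3.134 -0.01 ]
```

Request:
drive_tool(steps=[[0,0.2,-0.4,-0.006,-0.009,0.003,-1]])

```text
t: 10.7
position: [0.471, 0.1427, 0.0373]
tool_rot: [-3.14, -0.002, 2.516]
force: [3.4, -2.5, -4.1]
opening: 0.0084
```

Request:
drive_tool(steps=[[-1.5,0,-0.2,-0.002,-0.003,0,-1]])

```text
t: 10.8
position: [0.4715, 0.1423, 0.0374]
tool_rot: [3.141, 0.001, 2.517]
force: [-7.3, 5.6, 2.4]
opening: 0.0086
```

Request:
drive_tool(steps=[[-2,0,-0.1,-0.001,-0.003,0,-1]])

```text
t: 10.9
position: [0.4722, 0.1416, 0.0374]
tool_rot: [3.141, 0.002, 2.517]
force: [-7.2, 5.2, 2.6]
opening: 0.0085
```

Request:
drive_tool(steps=[[-2,0,-0.1,-0.001,-0.003,0,-1]])

```text
t: 11.0
position: [0.4728, 0.141, 0.0373]
tool_rot: [3.14, 0.004, 2.518]
force: [-7.5, 5.4, 3.4]
opening: 0.0085
```

```bash
python3 -c "
from h import *
st()"
```

```text
t 11.0 tcp x,y,z [-33.63  -0.32] 37.35 dyaw 0.003 F x,y,z [-9.2  0. ] 3.4 T [1.29 1.77 0.04] open 8.52 rp [3.14  0.004]
```

Request:
drive_tool(steps=[[-2,0.1,-0.1,0,0.001,0.002,-1]])

```text
t: 11.1
position: [0.4733, 0.1404, 0.0373]
tool_rot: [3.141, 0.002, 2.517]
force: [-7.4, 6.0, 2.4]
opening: 0.0087
```

Request:
drive_tool(steps=[[-2,0,-0.1,0,0,0.001,-1]])

```text
t: 11.2
position: [0.474, 0.1398, 0.0373]
tool_rot: [-3.142, 0.0, 2.517]
force: [-6.9, 5.5, 2.9]
opening: 0.0089
```

Request:
drive_tool(steps=[[-2,0,-0.1,0,-0.001,0,-1]])

```text
t: 11.3
position: [0.4747, 0.1392, 0.0372]
tool_rot: [-3.141, -0.0, 2.517]
force: [-5.8, 4.7, 3.1]
opening: 0.0088
```

```bash
python3 -c "
from h import *
st()"
```

```text
t 11.3 tcp x,y,z [-31.08  -0.63] 37.24 dyaw 0.0023 F x,y,z [-7.4  0.4] 3.1 T [1.29 1.76 0.03] open 8.8 rp [-3.141 -0.   ]
```

Request:
drive_tool(steps=[[-2,0.2,-0.1,0,-0.001,0.002,-1]])

```text
t: 11.4
position: [0.4754, 0.1387, 0.0372]
tool_rot: [-3.14, -0.001, 2.516]
force: [-7.3, 5.9, 3.3]
opening: 0.0085
```

Request:
drive_tool(steps=[[-2,0.2,-0.1,0,-0.002,0,-1]])

```text
t: 11.5
position: [0.4762, 0.1382, 0.0372]
tool_rot: [-3.14, -0.0, 2.517]
force: [-6.7, 4.4, 4.0]
opening: 0.0086
```

Request:
drive_tool(steps=[[-2,0.1,-0.1,0,-0.002,0,-1]])

```text
t: 11.6
position: [0.4769, 0.1377, 0.0371]
tool_rot: [-3.139, 0.0, 2.517]
force: [-6.4, 5.6, 2.8]
opening: 0.0085
```

```bash
python3 -c "
from h import *
st()"
```

```text
t 11.6 tcp x,y,z [-28.32  -0.54] 37.1 dyaw 0.0023 F x,y,z [-8.4  0.8] 2.8 T [ 1.31  1.81 -0.  ] open 8.47 rp [-3.139  0.   ]
```

Request:
drive_tool(steps=[[-2,0.1,-0.2,0,-0.002,0.002,-1]])

```text
t: 11.7
position: [0.4776, 0.1371, 0.0371]
tool_rot: [-3.138, 0.001, 2.516]
force: [-6.0, 5.7, 2.5]
opening: 0.0086
```

Request:
drive_tool(steps=[[-2,0.1,-0.1,0,-0.002,0,-1]])

```text
t: 11.8
position: [0.4783, 0.1366, 0.0371]
tool_rot: [-3.138, 0.001, 2.517]
force: [-10.4, 8.2, 4.7]
opening: 0.0089
```

```bash
python3 - <<'E'
from h import *
st(); m=cams.camera_model("wrist"); im,d=cams.get_image("wrist"); cv2.imwrite("pics/w4.png",im[150:330,150:370].repeat(3,0).repeat(3,1))
s=cams.get_image("side"); np.save("pics/side4.npy",s[1]); cv2.imwrite("pics/side4.png",s[0])
P=cloud(m,d)[d>0]; L=(P[:,:2]-O)@A.T*1000; z=P[:,2]*1000
q=(abs(L[:,1])<11)&(z>21)&(z<40); print("carrier tail x",np.percentile(L[q,0],[0.5,2,5])); 
for x in range(-60,2,3):
    q=(abs(L[:,1])<10)&(abs(L[:,0]-x)<1.5)&(z<90); print(x,q.sum(),np.percentile(z[q],[10,50,90]).round(0) if q.sum() else "")
E
```

```text
t 11.8 tcp x,y,z [-26.65  -0.61] 37.07 dyaw 0.0017 F x,y,z [-13.2   0.6] 4.7 T [2.1  2.7  0.02] open 8.88 rp [-3.138e+00  1.000e-03]
carrier tail x [-43.51333275 -43.28475239 -42.10003358]
-60 109 [18. 19. 20.]
-57 110 [18. 19. 20.]
-54 105 [18. 19. 20.]
-51 104 [18. 19. 19.]
-48 104 [18. 19. 20.]
-45 124 [18. 19. 24.]
-42 434 [23. 35. 59.]
-39 141 [26. 62. 63.]
-36 533 [62. 73. 87.]
-33 123 [26. 62. 74.]
-30 113 [27. 62. 64.]
-27 119 [27. 62. 66.]
-24 109 [26. 62. 77.]
-21 65 [62. 63. 79.]
-18 2 [79. 79. 79.]
-15 0 
-12 0 
-9 0 
-6 0 
-3 45 [27. 33. 35.]
0 70 [26. 33. 34.]
```

View pics/w4.png

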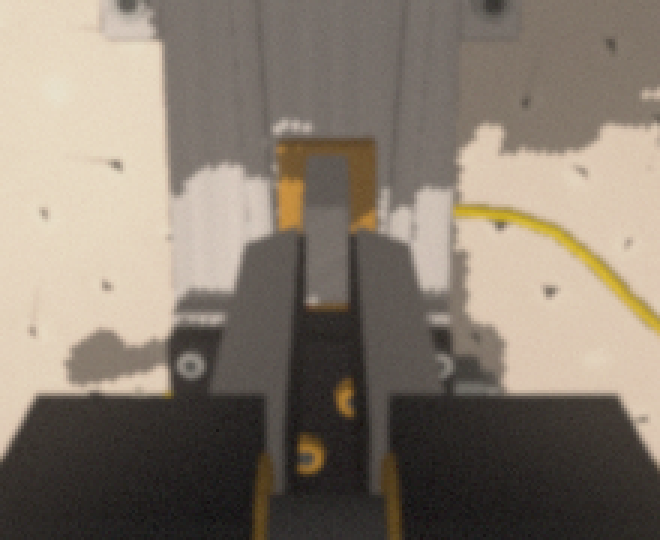

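The wrist view shows the carrier straight in the slot, with its tail at (325,140) and grip at (327,180). Depth puts the tail at x≈-43.5, so the nose is at about 56.5 mm with no slip in the grip. The force has just risen to 13 N, so I'll test for the stop.

Request:
drive_tool(steps=[[-2,0.1,-0.1,0,-0.002,0,-1]])

```text
t: 12.0
position: [0.4783, 0.1366, 0.037]
tool_rot: [-3.137, 0.0, 2.518]
force: [-14.3, 10.1, 7.8]
opening: 0.0088
```

Request:
drive_tool(steps=[[-2,0.1,-0.1,0,-0.002,0,-1]])

```text
t: 12.1
position: [0.4782, 0.1366, 0.0369]
tool_rot: [-3.135, -0.0, 2.519]
force: [-12.5, 9.4, 9.9]
opening: 0.0086
```

```bash
python3 - <<'E'
from h import *
st()
E
```

```text
t 12.1 tcp x,y,z [-26.67  -0.68] 36.94 dyaw 0.004 F x,y,z [-15.6   0.3] 9.9 T [ 2.13  3.14 -0.07] open 8.61 rp [-3.135 -0.   ]
```

Request:
drive_tool(steps=[[0,0.2,-0.4,-0.005,0,0.004,-1]])

```text
t: 12.2
position: [0.4781, 0.1371, 0.0373]
tool_rot: [-3.14, -0.001, 2.516]
force: [2.1, -1.7, -4.8]
opening: 0.0087
```

Request:
drive_tool(steps=[[-1.5,0,-0.1,-0.001,-0.001,0,-1]])

```text
t: 12.3
position: [0.4784, 0.1367, 0.0373]
tool_rot: [-3.141, -0.001, 2.516]
force: [-10.3, 8.2, 4.8]
opening: 0.0087
```

Request:
drive_tool(steps=[[-2,0,-0.1,-0.001,-0.002,0,-1]])

```text
t: 12.4
position: [0.4784, 0.1365, 0.0372]
tool_rot: [-3.141, -0.002, 2.517]
force: [-14.1, 10.8, 7.4]
opening: 0.0084
```

Request:
drive_tool(steps=[[-2,0,-0.1,-0.001,-0.002,0,-1]])

```text
t: 12.5
position: [0.4783, 0.1366, 0.0371]
tool_rot: [-3.141, -0.003, 2.518]
force: [-12.6, 11.6, 6.9]
opening: 0.0085
```

```bash
python3 - <<'E'
from h import *
st()
E
```

```text
t 12.5 tcp x,y,z [-26.58  -0.61] 37.09 dyaw 0.0032 F x,y,z [-17.    2.1] 6.9 T [ 2.68  3.14 -0.  ] open 8.53 rp [-3.141e+00 -3.000e-03]
```

The stop is felt: there is no further motion at about 17 N, with the earlier drag at about 9 N, and the stiffness showed up twice. I'll relax the push, release and rise.

Request:
drive_tool(steps=[[0,0,0,0,0,0,-1],[0,0,0,0,0,0,-0.5],[0,0,0,0,0,0,-0.5],[0,0,0,0,0,0,-0.5],[0,0,0,0,0,0,-0.5],[0,0,-15,0,0,0,-0.5],[0,0,-30,0,0,0,-0.5],[0,0,-40,0,0,0,-0.5],[0,0,-40,0,0,0,-0.5],[0,0,0,0,0,0,-0.5]])

```text
t: 13.5
position: [0.4794, 0.1343, 0.1662]
tool_rot: [-3.139, -0.001, 2.516]
force: [0.5, 0.1, -0.8]
opening: 0.0236
```

```bash
cat >> h.py <<'E'
def look(tag):
    m=cams.camera_model("wrist"); im,d=cams.get_image("wrist"); cv2.imwrite(f"pics/{tag}.png",im)
    P=cloud(m,d); L=(P[...,:2]-O)@A.T*1000; z=P[...,2]*1000
    q=(d>0)&(abs(L[...,1])<11)&(z>20.5)&(z<29)&(L[...,0]<-15)&(L[...,0]>-80); print("tail x",np.percentile(L[q][:,0],[1,3,10]).round(1),"y",np.percentile(L[q][:,1],[3,97]).round(1))
    q=(d>0)&(z>57)&(z<69)&(np.hypot(L[...,0]+32,L[...,1])<25)&(abs(L[...,1])<14); print("grip top",q.sum(),np.median(L[q],0) if q.any() else "")
    q=(d>0)&(z>69)&(z<82)&(np.hypot(L[...,0]-28,L[...,1]+22.5)>45)&(np.hypot(L[...,0]-28,L[...,1]+22.5)<75)&(L[...,1]<-15)
    if q.any(): k=np.median(L[q],0); print("knob",q.sum(),k.round(1),"ang",np.arctan2(-(k[0]-28),-(k[1]+22.5)).round(3),"r",np.hypot(k[0]-28,k[1]+22.5).round(1))
    return im,L,z,d
E
python3 - <<'E'
from h import *
st(); look("w5")
E
```

```text
t 13.5 tcp x,y,z [-24.31  -1.83] 166.16 dyaw 0.0007 F x,y,z [0.3 0.3] -0.8 T [-0.05 -0.05  0.01] open 23.58 rp [-3.139e+00 -1.000e-03]
tail x [-73.4 -43.4 -43. ] y [-10.9  10.4]
grip top 200 [-31.23333913  -0.99171315]
knob 127 [ 41.2 -81.7] ang -0.22 r 60.7
```

Carrier unmoved (tail at -43.4). The knob is at fixture (41,-82). I'll move above it and turn the tool so the jaws act along the tangent.

Request:
drive_tool(steps=[[-22,-27,0,0,0,0,-0.3],[-22,-27,0,0,0,0,-0.3],[-20,-25,0,0,0,0,-0.3],[0,0,0,0,0,0.135,-0.3],[0,0,0,0,0,0.135,-0.3],[0,0,0,0,0,0.135,-0.3],[0,0,0,0,0,0.135,-0.3],[0,0,0,0,0,0.135,-0.3],[0,0,0,0,0,0.135,-0.3],[0,0,0,0,0,0.135,-0.3],[0,0,0,0,0,0.135,-0.3],[0,0,0,0,0,0.135,-0.3],[0,0,0,0,0,0.135,-0.3],[0,0,0,0,0,0,-0.3]])

```text
t: 14.95
position: [0.4776, 0.0252, 0.1519]
tool_rot: [-3.13, 0.017, 1.112]
force: [0.4, -0.1, 0.3]
opening: 0.0334
```

```bash
python3 - <<'E'
from h import *
st(); print(np.round(r.sense()["qpos"],2)); look("w6")
E
```

```text
t 14.95 tcp x,y,z [ 38.13 -91.25] 151.91 dyaw -1.4031 F x,y,z [0.4 0.2] 0.3 T [-0.06  0.11 -0.  ] open 33.39 rp [-3.13   0.017]
[-0.76  0.16  0.63  2.08 -0.11  0.95 -0.53]
tail x [-45.7 -42.7 -39.9] y [-10.6  10.5]
grip top 305 [-29.73829669  -1.12281483]
knob 140 [ 43.  -81.5] ang -0.249 r 60.9
```

View pics/w6.png

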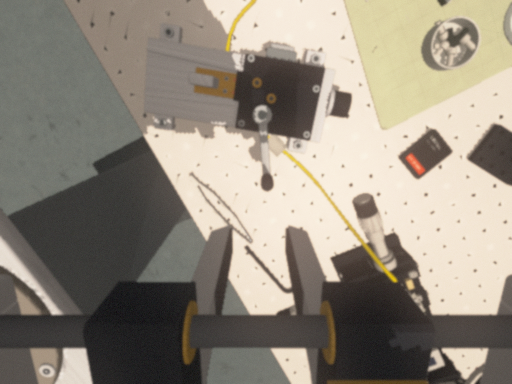

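The view shows the lever from its axis (262,115) to the knob (267,182), about 0.2 rad forward of square. The fingers stand just short of the knob. I'll align, then descend.

Request:
drive_tool(steps=[[4,3,0,-0.006,0.009,-0.03,-0.3],[4,3,0,-0.006,0.008,-0.03,-0.3],[0,0,20,0,0,0,-0.3],[0,0,20,0,0,0,-0.3],[0,0,0,0,0,0,-0.3]])

```text
t: 15.5
position: [0.486, 0.0299, 0.109]
tool_rot: [-3.141, 0.0, 1.204]
force: [0.1, 0.4, 0.3]
opening: 0.0326
```

```bash
python3 - <<'E'
from h import *
st(); look("w7")
E
```

```text
t 15.5 tcp x,y,z [ 42.15 -82.52] 109.02 dyaw -1.3113 F x,y,z [-0.2  0.4] 0.3 T [-0.05  0.14  0.01] open 32.64 rp [-3.141  0.   ]
tail x [-62.3 -42.5 -40.2] y [-10.6  10.5]
grip top 414 [-29.91701036  -1.06448091]
knob 196 [ 42.6 -81.2] ang -0.243 r 60.5
```

Well placed. Descend 57 mm and close gently.

Request:
drive_tool(steps=[[0,0,20,0,0,0,-0.3],[0,0,20,0,0,0,-0.3],[0,0,10,0,0,0,-0.3],[0,0,4,0,0,0,-0.3],[0,0,0,0,0,0,-1],[0,0,0,0,0,0,-1],[0,0,0,0,0,0,-1],[0,0,0,0,0,0,-1],[0,0,0,0,0,0,-1]], squeeze=20)

```text
t: 16.45
position: [0.4903, 0.0305, 0.0603]
tool_rot: [3.136, -0.005, 1.212]
force: [0.1, -0.3, 0.2]
opening: 0.0004
```

```bash
python3 - <<'E'
from h import *
st()
E
```

```text
t 16.45 tcp x,y,z [ 45.34 -79.51] 60.33 dyaw -1.303 F x,y,z [ 0.2 -0.2] 0.2 T [-0.11  0.06 -0.03] open 0.4 rp [ 3.136 -0.005]
```

The fingers closed on nothing, so I'll look.

```bash
python3 - <<'E'
from h import *
im,L,z,d=look("w8"); s,ds=cams.get_image("side"); c,_=cams.get_image("scene")
a=cv2.resize(im,(400,300)); b=cv2.resize(s[170:260,220:340],(400,300),interpolation=2); e=cv2.resize(c[190:280,200:320],(400,300),interpolation=2)
cv2.imwrite("pics/m8.png",np.vstack([np.hstack([a,b]),np.hstack([e,e*0])]))
E
```

```text
tail x [-43.5 -42.5 -40. ] y [-10.7  10.5]
grip top 636 [-29.77344668  -1.03957071]
knob 16 [ 43.  -76.8] ang -0.27 r 56.4
```

View pics/m8.png

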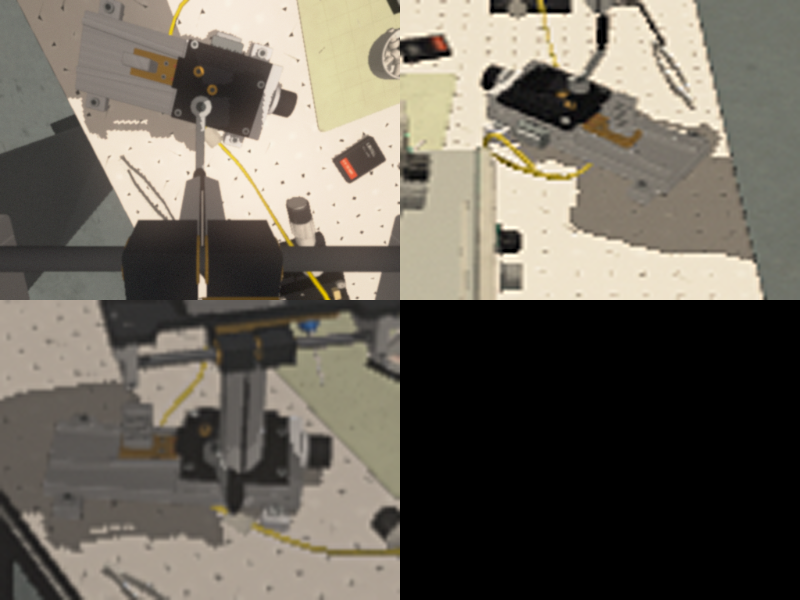

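```bash
python3 - <<'E'
from h import *
c,d=cams.get_image("scene"); m=cams.camera_model("scene"); P=cloud(m,d); L=(P[...,:2]-O)@A.T*1000
for v in range(225,262,3):
    print(v,[ (u,*L[v,u].round(0).astype(int),int(P[v,u,2]*1000),c[v,u].max()) for u in (266,270,274)])
c,d=cams.get_image("side"); m=cams.camera_model("side"); P=cloud(m,d); L=(P[...,:2]-O)@A.T*1000;z=P[...,2]*1000
q=(np.hypot(L[...,0]-43,L[...,1]+80)<22)&(z>40)&(d>0)
for v,u in np.argwhere(q)[::4]: print(v,u,L[v,u].round(0),z[v,u].round(0),c[v,u].max(),end=" | ")
st()
E
```

```text
225 [(266, np.int64(31), np.int64(-81), 121, np.uint8(74)), (270, np.int64(40), np.int64(-90), 130, np.uint8(98)), (274, np.int64(48), np.int64(-88), 128, np.uint8(85))]
228 [(266, np.int64(32), np.int64(-82), 114, np.uint8(76)), (270, np.int64(40), np.int64(-90), 121, np.uint8(98)), (274, np.int64(49), np.int64(-86), 119, np.uint8(86))]
231 [(266, np.int64(32), np.int64(-82), 106, np.uint8(77)), (270, np.int64(41), np.int64(-89), 112, np.uint8(97)), (274, np.int64(49), np.int64(-89), 113, np.uint8(90))]
234 [(266, np.int64(32), np.int64(-82), 97, np.uint8(77)), (270, np.int64(41), np.int64(-90), 104, np.uint8(114)), (274, np.int64(49), np.int64(-86), 102, np.uint8(97))]
237 [(266, np.int64(31), np.int64(-30), 43, np.uint8(109)), (270, np.int64(41), np.int64(-88), 94, np.uint8(119)), (274, np.int64(50), np.int64(-88), 95, np.uint8(112))]
240 [(266, np.int64(32), np.int64(-40), 42, np.uint8(89)), (270, np.int64(42), np.int64(-91), 88, np.uint8(107)), (274, np.int64(50), np.int64(-86), 85, np.uint8(108))]
243 [(266, np.int64(32), np.int64(-50), 42, np.uint8(81)), (270, np.int64(42), np
[... 4226 characters left out ...]
70 283 [ 32. -73.] 101.0 117 | 171 279 [ 47. -76.] 91.0 66 | 171 283 [ 32. -74.] 97.0 111 | 172 280 [ 40. -70.] 93.0 115 | 173 278 [ 46. -69.] 88.0 104 | 174 280 [ 43. -76.] 82.0 52 | 175 281 [ 43. -82.] 76.0 15 | 176 281 [ 42. -81.] 73.0 12 | 177 281 [ 39. -76.] 73.0 11 | 178 281 [ 40. -78.] 68.0 10 | 179 281 [ 42. -82.] 62.0 6 | 180 281 [ 40. -78.] 62.0 7 | 181 281 [ 40. -78.] 58.0 9 | 182 281 [ 40. -78.] 55.0 2 | 183 281 [ 40. -80.] 50.0 110 | 185 279 [ 46. -78.] 42.0 100 | 186 279 [ 42. -72.] 43.0 99 | 187 278 [ 40. -62.] 45.0 97 | 188 279 [ 36. -62.] 43.0 142 | t 16.7 tcp x,y,z [ 45.21 -79.71] 59.98 dyaw -1.3032 F x,y,z [ 0.3 -0.2] -0.8 T [-0.06  0.09  0.05] open 0.53 rp [ 3.137 -0.005]
```

```bash
python3 - <<'E'
from h import *
im,L,z,d=look("w9")
for v in range(205,300,5): print(v,[(u,*L[v,u].round(0).astype(int).tolist(),int(z[v,u]),int(im[v,u].max())) for u in (246,257,268)])
E
```

```text
tail x [-43.4 -42.3 -39.9] y [-10.6  10.5]
grip top 640 [-29.81871554  -1.0396526 ]
knob 14 [ 43.1 -76.9] ang -0.271 r 56.5
205 [(246, 36, -87, 0, 244), (257, 41, -72, 42, 136), (268, 55, -82, 0, 244)]
210 [(246, 37, -92, -1, 244), (257, 42, -75, 42, 138), (268, 56, -87, 0, 229)]
215 [(246, 38, -96, 0, 245), (257, 43, -78, 45, 106), (268, 57, -92, 0, 247)]
220 [(246, 39, -101, 0, 242), (257, 43, -77, 59, 87), (268, 58, -96, 0, 248)]
225 [(246, 40, -106, 0, 232), (257, 43, -77, 69, 90), (268, 60, -100, 0, 243)]
230 [(246, 35, -74, 90, 130), (257, 42, -73, 88, 92), (268, 48, -70, 91, 126)]
235 [(246, 35, -73, 99, 127), (257, 42, -73, 96, 89), (268, 47, -70, 99, 130)]
240 [(246, 35, -73, 106, 126), (257, 42, -73, 103, 83), (268, 47, -70, 106, 124)]
245 [(246, 36, -73, 111, 120), (257, 42, -73, 109, 93), (268, 47, -70, 112, 123)]
250 [(246, 36, -74, 117, 120), (257, 42, -73, 115, 86), (268, 47, -70, 118, 119)]
255 [(246, 36, -73, 123, 120), (257, 42, -73, 120, 87), (268, 47, -70, 124, 121)]
260 [(246, 36, -73, 128, 114), (257, 42, -73, 126, 101), (268, 46, -70, 128, 119)]
265 [(246, 36, -73, 134, 116), (257, 42, -73, 131, 98), (268, 46, -70, 133, 118)]
270 [(246, 37, -73, 138, 113), (257, 42, -73, 135, 98), (268, 46, -70, 138, 112)]
275 [(246, 37, -73, 142, 112), (257, 42, -73, 140, 97), (268, 46, -71, 142, 112)]
280 [(246, 37, -73, 147, 100), (257, 42, -73, 144, 92), (268, 46, -70, 147, 100)]
285 [(246, 32, -50, 188, 53), (257, 42, -73, 147, 91), (268, 38, -48, 188, 61)]
290 [(246, 32, -50, 190, 57), (257, 42, -73, 152, 87), (268, 38, -48, 190, 56)]
295 [(246, 32, -50, 192, 49), (257, 42, -74, 153, 88), (268, 38, -48, 192, 49)]
```

The wrist, scene and side depths all agree that the fingertips are about 20 mm higher than the reported TCP and sit just above the knob top. So I'll reopen and go about 25 mm lower, watching the force.

Request:
drive_tool(steps=[[0,0,-5,0,0,0,-0.3],[-1,-3,0,0.004,-0.005,0,-0.3],[0,0,0,0,0,0,-0.3],[0,0,0,0,0,0,-0.3],[0,0,10,0,0,0,-0.3],[0,0,0,0,0,0,-0.3]])

```text
t: 17.35
position: [0.4866, 0.0307, 0.0546]
tool_rot: [3.141, 0.001, 1.212]
force: [0.9, 0.8, 0.1]
opening: 0.0329
```

```bash
python3 - <<'E'
from h import *
st()
E
```

```text
t 17.35 tcp x,y,z [ 42.19 -81.55] 54.64 dyaw -1.3028 F x,y,z [0.2 1.2] 0.1 T [-0.05  0.13 -0.  ] open 32.87 rp [3.141e+00 1.000e-03]
```

Request:
drive_tool(steps=[[0,0,8,0,0,0,-0.3],[0,0,8,0,0,0,-0.3],[0,0,3,0,0,0,-0.3],[0,0,0,0,0,0,-0.3]])

```text
t: 17.75
position: [0.486, 0.0303, 0.033]
tool_rot: [-3.141, 0.002, 1.212]
force: [-0.1, -0.2, 0.6]
opening: 0.0332
```

```bash
python3 - <<'E'
from h import *
st()
c,d=cams.get_image("side"); m=cams.camera_model("side"); P=cloud(m,d); L=(P[...,:2]-O)@A.T*1000;z=P[...,2]*1000
q=(np.hypot(L[...,0]-43,L[...,1]+80)<32)&(z>30)&(z<100)&(d>0)&(c.max(2)>60)
print([(int(v),int(u),*L[v,u].round(0).astype(int).tolist(),int(z[v,u])) for v,u in np.argwhere(q)[::3]])
E
```

```text
t 17.75 tcp x,y,z [ 41.96 -82.17] 32.99 dyaw -1.3031 F x,y,z [-0.  -0.2] 0.6 T [-0.01  0.11 -0.02] open 33.15 rp [-3.141e+00  2.000e-03]
[(167, 277, 60, -84, 96), (168, 277, 62, -88, 91), (169, 274, 59, -66, 98), (170, 272, 65, -65, 93), (170, 276, 58, -76, 90), (171, 273, 65, -71, 87), (171, 287, 20, -77, 99), (171, 291, 16, -93, 94), (172, 274, 60, -69, 86), (172, 287, 20, -77, 96), (172, 290, 13, -82, 96), (173, 273, 63, -67, 82), (173, 286, 25, -79, 90), (173, 289, 15, -81, 93), (174, 272, 65, -66, 79), (174, 276, 59, -79, 75), (174, 286, 25, -80, 86), (174, 289, 15, -81, 89), (175, 272, 65, -66, 75), (175, 276, 58, -77, 73), (175, 286, 25, -80, 83), (175, 289, 16, -83, 84), (176, 272, 65, -66, 72), (176, 276, 58, -78, 68), (176, 287, 22, -82, 80), (176, 290, 13, -83, 82), (177, 273, 62, -68, 69), (177, 282, 38, -81, 71), (177, 288, 19, -83, 77), (177, 291, 18, -99, 69), (178, 274, 61, -71, 64), (178, 286, 24, -80, 73), (178, 289, 14, -80, 76), (179, 274, 60, -70, 61), (179, 286, 24, -80, 69), (179, 289, 14, -81, 72), (180, 275, 59, -74, 56), (180, 287, 21, -81, 66), (181, 282, 38, -81, 56), (181, 288, 18, -83, 63), (182, 286, 23, -80, 59), (183, 281, 40, -79, 50), (184, 281, 41, -81, 45), (185, 281, 39, -78, 44), (186, 280, 40, -73, 42), (187, 278, 40, -64, 43), (188, 277, 41, -59, 42), (189, 276, 39, -51, 43), (189, 279, 35, -61, 39)]
```

The fingers now straddle the knob (fingers at x≈60 and 22, knob at 41, tips at z≈57). Close.

Request:
drive_tool(steps=[[0,0,0,0,0,0,-1],[0,0,0,0,0,0,-1],[0,0,0,0,0,0,-1],[0,0,0,0,0,0,-1],[0,0,0,0,0,0,-1]], squeeze=20)

```text
t: 18.3
position: [0.4865, 0.0303, 0.0337]
tool_rot: [3.141, 0.001, 1.212]
force: [1.8, -0.6, -5.0]
opening: 0.0116
```

```bash
python3 - <<'E'
from h import *
st()
E
```

```text
t 18.3 tcp x,y,z [ 42.38 -81.96] 33.68 dyaw -1.3033 F x,y,z [1.8 0.5] -5.0 T [-0.12 -0.19  0.02] open 11.65 rp [3.141e+00 1.000e-03]
```

Request:
drive_tool(steps=[[0.1,-3.7,0,0,0,0.06,-1],[0.1,-3.7,0,0,0,0.06,-1]])

```text
t: 18.5
position: [0.4802, 0.0333, 0.0337]
tool_rot: [3.14, 0.001, 1.089]
force: [2.4, 0.6, -5.4]
opening: 0.0119
```

```bash
cat >> h.py <<'E'
def lev():
    s=r.sense(); p=A@(np.array(s["position"][:2])-O)*1000-[28,-22.5]; a=np.arctan2(-p[0],-p[1])
    dy=(s["tool_rot"][2]-(yaw+np.pi)+np.pi)%(2*np.pi)-np.pi
    f=A@np.array(s["force"][:2]); print("a",a.round(3),"r",np.hypot(*p).round(1),"tool mis",round(float((-dy-np.pi/2)-a),3),"Ft",(f@[-np.cos(a),np.sin(a)]).round(1),"Fr",(f@[-np.sin(a),-np.cos(a)]).round(1))
    st()
E
python3 -c "
from h import *
lev()"
```

```text
a -0.122 r 61.1 tool mis -0.023 Ft -1.8 Fr -1.7
t 18.5 tcp x,y,z [ 35.46 -83.16] 33.69 dyaw -1.426 F x,y,z [1.6 1.9] -5.4 T [ 0.19 -0.44  0.05] open 11.88 rp [3.14e+00 1.00e-03]
```

Moving freely clockwise at about 2 N.

Request:
drive_tool(steps=[[0.3,-6,0,0,0,0.1,-1],[0.3,-6,0,0,0,0.1,-1],[0.3,-6,0,0,0,0.1,-1],[0.3,-6,0,0,0,0.1,-1]])

```text
t: 18.9
position: [0.4622, 0.0488, 0.0337]
tool_rot: [3.139, -0.002, 0.674]
force: [3.2, 0.9, -6.7]
opening: 0.0117
```

```bash
python3 -c "
from h import *
lev()"
```

```text
a 0.269 r 60.9 tool mis 0.001 Ft -1.3 Fr -3.1
t 18.9 tcp x,y,z [ 11.81 -81.19] 33.73 dyaw -1.8414 F x,y,z [2.1 2.7] -6.7 T [-0.03 -0.53  0.07] open 11.7 rp [ 3.139e+00 -2.000e-03]
```

Request:
drive_tool(steps=[[0.1,-6,0.2,0,0,0.1,-1],[0.1,-6,0.2,0,0,0.1,-1],[0.2,-6,0,0,0,0.1,-1],[0.2,-6,0,0,0,0.1,-1]])

```text
t: 19.3
position: [0.4512, 0.0705, 0.0338]
tool_rot: [3.139, -0.005, 0.257]
force: [3.1, -0.7, -8.2]
opening: 0.0117
```

```bash
python3 -c "
from h import *
lev(); print(r.sense()['qpos'])"
```

```text
a 0.671 r 60.7 tool mis 0.016 Ft -1.5 Fr -2.7
t 19.3 tcp x,y,z [ -9.76 -70.02] 33.75 dyaw -2.258 F x,y,z [2.9 1.2] -8.2 T [-0.22 -0.42  0.18] open 11.69 rp [ 3.139 -0.005]
[-0.96320777  0.37566657  0.7988176   2.25042023 -0.43683076  0.66451804
 -1.1634172 ]
```

Request:
drive_tool(steps=[[0,-6,0.3,0,0,0.1,-1],[0,-6,0.3,0,0,0.1,-1],[0.1,-6,0.3,0,0,0.1,-1]], squeeze=30)

```text
t: 19.6
position: [0.4491, 0.0887, 0.0335]
tool_rot: [3.141, -0.007, -0.055]
force: [-0.9, -2.1, 5.6]
opening: 0.0115
```

```bash
python3 -c "
from h import *
lev(); print(r.sense()['qpos'])"
```

```text
a 0.975 r 60.6 tool mis 0.025 Ft -2.1 Fr 0.9
t 19.6 tcp x,y,z [-22.18 -56.55] 33.5 dyaw -2.5703 F x,y,z [ 0.4 -2.2] 5.6 T [-0.42  0.19  0.23] open 11.51 rp [ 3.141 -0.007]
[-1.0643293   0.40781833  0.88329947  2.25204375 -0.5059927   0.67922489
 -1.44443705]
```

Request:
drive_tool(steps=[[0,-5,0,0,0.005,0.07,-1],[0,-5,0,0,0,0.07,-1]])

```text
t: 19.8
position: [0.4503, 0.0972, 0.0337]
tool_rot: [3.141, -0.014, -0.202]
force: [3.1, -39.6, -6.1]
opening: 0.0119
```

Request:
drive_tool(steps=[[0,-5,0,0,0,0.07,-1],[0,-4,0,0,0,0.06,-1]])

```text
t: 20.0
position: [0.4511, 0.0961, 0.0333]
tool_rot: [3.132, -0.017, -0.344]
force: [-6.1, -27.1, 12.0]
opening: 0.0114
```

```bash
python3 -c "
from h import *
lev()"
```

```text
a 1.101 r 59.4 tool mis 0.187 Ft -27.7 Fr 1.8
t 20.0 tcp x,y,z [-24.94 -49.36] 33.27 dyaw -2.8589 F x,y,z [ 11.  -25.5] 12.0 T [-6.62  1.56  0.07] open 11.37 rp [ 3.132 -0.017]
```

Request:
drive_tool(steps=[[0,1,0,0.005,0.01,-0.1,-1],[0,0,0,0,0.005,-0.08,-1],[0,0,0,0,0,0,-1]])

```text
t: 20.3
position: [0.4522, 0.093, 0.0337]
tool_rot: [3.13, -0.034, -0.164]
force: [1.9, -0.5, -6.0]
opening: 0.0115
```

```bash
python3 -c "
from h import *
lev(); look('w10')"
```

```text
a 1.051 r 57.9 tool mis 0.057 Ft -0.2 Fr -2.0
t 20.3 tcp x,y,z [-22.22 -51.22] 33.72 dyaw -2.6789 F x,y,z [1.8 0.8] -6.0 T [ 0.18 -0.04 -0.05] open 11.46 rp [ 3.13  -0.034]
tail x [-42.7 -41.9 -39.2] y [-10.7  10.6]
grip top 640 [-29.15137839   0.75534212]
knob 817 [-21.4 -51.9] ang 1.034 r 57.5
```

Request:
drive_tool(steps=[[0,-1.5,0,0,0,0,-1]])

```text
t: 20.45
position: [0.4522, 0.0941, 0.0336]
tool_rot: [3.13, -0.033, -0.169]
force: [0.9, -6.3, -1.1]
opening: 0.0114
```

```bash
python3 -c "
from h import *
lev()"
```

```text
a 1.07 r 57.9 tool mis 0.043 Ft -6.2 Fr -1.7
t 20.45 tcp x,y,z [-22.83 -50.31] 33.64 dyaw -2.6842 F x,y,z [ 4.4 -4.6] -1.1 T [-1.37  0.14 -0.16] open 11.42 rp [ 3.13  -0.033]
```

Request:
drive_tool(steps=[[0,-3,0,0,0,0,-1]])

```text
t: 20.55
position: [0.4522, 0.0959, 0.0335]
tool_rot: [3.129, -0.032, -0.172]
force: [-1.5, -22.6, 3.5]
opening: 0.0116
```

```bash
python3 -c "
from h import *
lev()"
```

```text
a 1.101 r 58.2 tool mis 0.016 Ft -22.6 Fr -2.0
t 20.55 tcp x,y,z [-23.93 -48.88] 33.48 dyaw -2.6872 F x,y,z [ 12.  -19.2] 3.5 T [-5.55  0.63 -0.23] open 11.6 rp [ 3.129 -0.032]
```

Request:
drive_tool(steps=[[0,-3.5,0,0,0,0.02,-1]])

```text
t: 20.65
position: [0.4521, 0.0962, 0.0333]
tool_rot: [3.126, -0.032, -0.196]
force: [-2.1, -34.0, 10.5]
opening: 0.0115
```

```bash
python3 -c "
from h import *
lev()"
```

```text
a 1.104 r 58.4 tool mis 0.036 Ft -33.9 Fr -3.4
t 20.65 tcp x,y,z [-24.13 -48.74] 33.28 dyaw -2.7113 F x,y,z [ 18.2 -28.8] 10.5 T [-8.07  0.75 -0.21] open 11.48 rp [ 3.126 -0.032]
```

Request:
drive_tool(steps=[[0,-3.5,0,0,0,0.02,-1]])

```text
t: 20.75
position: [0.4521, 0.0959, 0.0332]
tool_rot: [3.123, -0.032, -0.222]
force: [-3.8, -28.9, 16.0]
opening: 0.0115
```

```bash
python3 -c "
from h import *
lev()"
```

```text
a 1.099 r 58.3 tool mis 0.067 Ft -29.2 Fr -0.7
t 20.75 tcp x,y,z [-23.97 -49.  ] 33.17 dyaw -2.7367 F x,y,z [ 13.9 -25.7] 16.0 T [-6.79  1.25 -0.09] open 11.55 rp [ 3.123 -0.032]
```

It's a hard stop at a≈1.10 rad, with no motion between 22 and 34 N. The carrier has shifted 1.8 mm to the left wall, so it's clamped. I'll release and rise.

Request:
drive_tool(steps=[[0,0,0,0,0,0,-1],[0,0,0,0,0,0,-0.55],[0,0,0,0,0,0,-0.55],[0,0,0,0,0,0,-0.55],[0,0,-10,0.005,-0.015,0,-0.55],[0,0,-20,0.006,-0.015,0,-0.55],[0,0,-30,0,0,0,-0.55],[0,0,-40,0,0,0,-0.55],[0,0,-40,0,0,0,-0.55],[40,0,0,0,0,0,-0.55],[40,0,0,0,0,0,-0.55],[0,0,0,0,0,0,-0.55]])

```text
t: 21.95
position: [0.5161, 0.1, 0.1824]
tool_rot: [-3.139, -0.001, -0.202]
force: [-0.4, -1.3, 0.4]
opening: 0.021
```

```bash
python3 - <<'E'
from h import *
st(); im,L,z,d=look("w11")
s,ds=cams.get_image("scene"); m=cams.camera_model("scene"); P=cloud(m,ds); L=(P[...,:2]-O)@A.T*1000; Z=P[...,2]*1000
q=(Z>50)&(Z<82)&(np.hypot(L[...,0]-28,L[...,1]+22.5)>45)&(np.hypot(L[...,0]-28,L[...,1]+22.5)<78)&(L[...,1]<-20)&(s.max(2)<60); print("scene knob",q.sum(),np.median(L[q],0))
cv2.imwrite("pics/m11.png",np.hstack([cv2.resize(im,(400,300)),cv2.resize(s[190:280,200:320],(400,300),interpolation=2)]))
E
```

```text
t 21.95 tcp x,y,z [25.52 -8.12] 182.41 dyaw -2.7168 F x,y,z [ 0.4 -1.3] 0.4 T [ 0.03  0.13 -0.  ] open 21.0 rp [-3.139e+00 -1.000e-03]
tail x [-42.5 -41.  -38.4] y [-10.5  10.6]
grip top 138 [-26.20569752   1.77998174]
knob 69 [-26.6 -47.9] ang 1.136 r 60.2
scene knob 51 [-27.27483519 -53.84928768]
```

View pics/m11.png

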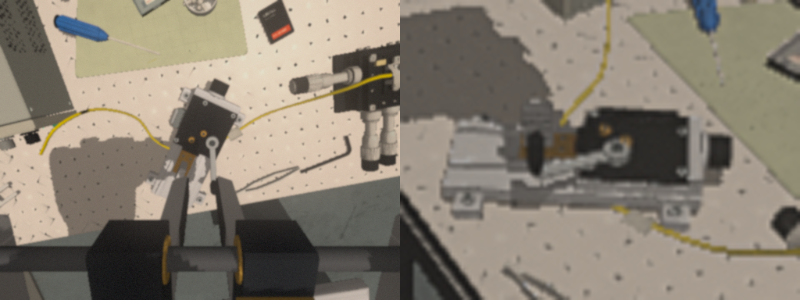

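The last view shows the lever lying along the fixture, with its knob at fixture (-27,-48). The swing is about 1.37 rad. The carrier is still in the slot, the other things are where they were, and the gripper is clear.

```bash
python3 -c "
from plant import r
print(r.job_done(), r.sense()['t'])"
```

```text
the job is handed in; nothing more can be done
the job is handed in; nothing more can be done
```

I loaded the carrier, brought its nose to the end stop, clamped it with the cam lever and handed the job in at about 22 s, with the gripper clear of everything.

- **Insertion:** The carrier slid in against a pin drag of about 6–10 N, with brief rises to 14 N when it got pressed down. It stopped with the nose about 56 mm inside. I confirmed the stop by pushing again: the carrier would not move at about 17 N, under the 25 N limit.
- **Clamping:** The lever swung about 1.37 rad clockwise to a hard stop, and the carrier's grip moved about 1.8 mm to the left, toward the left wall. After I let go, the lever stayed over. The carrier's tail read x = -42.5 mm, against -43.4 mm before clamping. I put that difference down to the viewing angle.

These checks disagreed or did not go to plan:
- **First grab at the knob missed:** The cameras showed the fingertips about 20 mm higher than the reported tool height, so I reopened, went lower and gripped it. Because of that offset, the carrier was probably held near the top of its grip, but it did not slip.
- **Lever angle:** The lever began about 0.24 rad forward of pointing straight right, which doesn't match the stated 0–0.3 rad clockwise. I judged "fully over" by the swing and the hard stop. If the lever began at or beyond its open position, its final angle is at least 1.37 rad.
- **Force on the lever:** The force at the lever's stop peaked briefly at about 40 N, carried through the fingers. That is right at the limit set for the gripper's body.
- **Pictures:** I viewed 12 pictures, two over the budget of 10.

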